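# Hang the slide basket on the sprung arm of the drying station

### The arm

A 6-joint arm with a two-finger parallel gripper is mounted at the origin on the work surface. World frame = base frame: x ahead of the robot, y to its left, z up, the work surface at z = 0. Lengths are in m, angles in rad, forces in N, time in s.
With the tool pointing down it reaches from about 0.275 to 0.75 m from the base axis. Payload 10.2 kg.
Tool frame: the origin (TCP) lies at the very end of the fingers, on their centre line; the grasp point (between the pads) lies arm.grip_depth behind it (arm.grip_depth is the distance from the TCP to the grasp point, in m); z points along the fingers, y is the line along which they close (so a half turn about z gives the same grasp; the last joint's range is limited). The gripper opens to 85 mm and grips with 20 to 120 N. Pads are 22 mm wide; open, the fingers measure 114 mm over their backs; the gripper's body (76 mm by 85 mm) begins 54 mm behind the grasp point. The pads swing forward as they close: fully open they stand 13 mm farther back than shut.
Start: joints at [-1.327, 0.313, 1.498, -0, 1.331, -0.223], TCP at [0.236, -0.469, 0.231] pointing down, gripper open.
Joint ranges: [-2.94, 2.94], [-0.97, 2.17], [0.19, 2.56], [-1.23, 4.37], [0.02, 3.11], [-2.88, 2.88]. Speed limits (rad/s): [2.39, 2.39, 3.01, 3.14, 3.14, 3.14].

### API

Orientations are given as a unit quaternion [w, x, y, z].
In Python, from rig import arm, vision gives the robot as it stands.
- The arm moves only by the tool step_arm, never from a script. Its arguments are lists of equal length, an entry for each row: "delta_rot": the turn, a rotation vector about the tool's x, y, z in rad, a list of three; "delta_pos": the shift along the tool's x, y, z in mm, a list of three; "jaw": the gripper command: -1 is fully open, 1 is shut, values between are in proportion. A call has 1 to 20 rows; each row shifts and turns the commanded pose from where the row before left it, along the tool's axes as they then stand; what a row does not reach is not made up. A row lasts 1/12 s, in which the tool goes at most 41.7 mm and 7.16 degrees, less where a joint would pass 70% of its speed; a pose out of reach is approached as far as the arm can. A call is refused whole if a number of a shift passes 41.7 or a number of a turn 0.125, either way. A call with a gripper value outside its range is refused whole. The fingers move at their own pace and stop on an object; "squeeze" is the grip in N (left out, the last holds). Time passes only in rows, so rows that do not move let the fingers close. It gives the time, the measured TCP pose, the force, the opening and the grip force at its end, in the units of the state.
- arm.observe(): the state, without advancing time (a new reading comes with each control period).
- vision.grab_frame(name): name is "side" or "top"; returns a dict with "image" (384x512x3 uint8, blue, green, red), "depth" (384x512 float32, m along the optical axis (not along the pixel's ray), 0 where there is no reading), "fx", "fy", "cx", "cy" (pixels), "k1" (the pictures are not rectified: a ray, as slopes to the right and down, at radius r is drawn at 1 + k1 r^2 times it, then the intrinsics apply), "rvec" (rotation vector, rad) and "tvec" (3), from world to camera coordinates, as OpenCV has them. Camera axes: x right, y down, z forward; pixel columns grow to the right and rows downward; lengths in m; the calibration is good to about 2 mm. A picture is of the moment at which its call begins.
- arm.job_done(): hands the job in; it is judged then, once.
The state is a dict: "clock": time; "joint_positions": joint angles; "joint_velocities": joint speeds; "joint_torque": joint torques, N m; "position": TCP position; "orientation": TCP orientation; "contact_force": force on the tool from outside, world axes, zero at the start; "wrist_torque": the same for the moment, N m; "width": opening from 0.0 (shut) to 1.0 (fully open); "gripper_force": force on a finger pad.
Only numpy, scipy, OpenCV 4.12 (cv2) and the standard library are available. Lean on these libraries where they do the work, as an engineer would, in place of code of your own. Each camera call takes 0.05 s, during which the arm holds its last target. There are 200 camera calls.

### The job

Pick up the wire slide basket by the flat tab at its top and hang its crossbar in both notches of the drying station's spring-balanced arm, stem midway between the two prongs, leaning the gripper in under the lamp bar without pushing against the lamp. Keep hold and ease the basket down into the well as the arm sinks; let go only once the arm has settled and bears the whole weight, so that it never drops, springs up or is knocked fast. Keep the basket upright and leave everything else on the bench where it stands.

Things in the scene. Friction and masses are not known exactly. Their poses are not given: they have to be found in the camera images.
- station: Fixed drying station: base plate 360 x 170 x 8 mm, open steel well (outside 156 along x, 140 along y, walls 3, floor at 8 mm, rim 102 mm above the bench). Origin on the bench under the well's centre; x away from the robot to a heater box (x 148 to 252 mm, 78 high) and a 24 mm column (x 235 mm, 505 high); z up. The arm's hinge (along y) lies at x 191, z 190 mm; it reaches to -x over the well.
- lamp: Lamp bar on the station's column, in the way of an upright gripper: station x 0 to 50 mm, y -110 to 110 mm, underside 473 mm above the bench; a 14 mm wide strut runs back to the column. Origin and axes as the station. A gripper leaning 27 to 45 degrees, fingers pointing down and towards station +x, clears it.
- swing_notch (a point): Seat of the crossbar's centre line, midway between two V notches, 200 mm from the hinge. Moves and tilts with the arm: x along it to the hinge, y across, z out of the notches. Prongs 10 mm thick at y = -36 and +36 mm, each with a V open upwards (45 degree flanks; lips 16 mm above and 24 mm before and behind this point). 62 mm free between the prongs; a crosspiece 49 mm behind this point.
- swing (a joint): Angle the arm has sunk, rad: 0 empty (upper stop, notch end 0.3 rad above level), 0.3 level, 0.75 lower stop. Spring 1.8 N m/rad, preloaded, little damped; level pushes at the notch also turn it. It sinks 0.17 to 0.56 rad (notch 35 to 110 mm) under the basket, whose load is not known. Let go early it drops, pushed too far it springs up; over 0.4 rad/s (80 mm/s) counts as dropped, sprung or knocked.
- basket_grip (a point): Centre of the basket's upright steel tab: 24 (x) x 12 (y, pinch along it) x 40 mm high, 175 mm above the basket's underside. The loose wire basket (70 x 60 x 50 mm, 195 high in all, 260 to 600 g) holds glass slides; a bail and 8 mm stem lead up to the tab. Axes as the basket, z up; half a turn makes no difference. Stands left or right of the station.
- basket_bar (a point): Centre of the basket's crossbar: round, 8 mm thick, 112 mm long along the basket's y, 120 mm above its underside and 55 mm below the tab's centre. Axes as the basket.
- basket: The basket; origin at the centre of its underside, x, y as the tab, z up.
- tub: Bystander: round white tub, red cap, 84 mm wide, 120 high, origin under its centre; on the opposite side of the station from the basket.
- flask: Bystander: green glass conical flask, 80 mm wide, 120 high, origin under its centre.
- beaker: Bystander: glass beaker, 68 mm wide, 85 high, origin under its centre.
- reagent: Bystander: amber bottle, 60 mm wide, 140 high, origin under its centre.
- tipbox: Bystander: blue box 120 x 85 x 60 mm, origin under its centre.
- dishes: Bystander: clear round stack of dishes, 90 mm wide, 45 high, origin under its centre.
Not all that is in view belongs to the job. What is shaped like the basket but orange or red is not meant.

How it is judged:
By the outcome, as a careful person would: the job done as asked, in the order asked, and still so for the second after the job is handed in, with the robot touching nothing.
It also fails if it takes over 64 s, if anything falls off the work surface, if the arm or the gripper's body presses on something with over 40 N, if the wrist force passes 120 N, or if a joint passes its speed limit or range.

## Working session

There is one attempt and no reset: what is moved stays moved. The work goes in short steps, Python scripts to look and compute and a tool call to move; the robot and the scene stay as the last step left them, time stands still between calls to the robot, and variables do not carry over. Pictures are saved under pics/ and viewed, at most 10 in all, crops included, and the job is handed in when it is done.

Besides the shell and the picture viewer there is one more tool, called as name(argument=value, ...), one argument or row to a line, values as JSON. step_arm: Moves the arm, as the interface text tells. Its arguments: {"type":"object","properties":{"delta_rot":{"type":"array"},"delta_pos":{"type":"array"},"jaw":{"type":"array"},"squeeze":{"type":"number"}},"required":["delta_rot","delta_pos","jaw"]}

```bash
mkdir -p pics; ls; cat > h.py <<'E'
import numpy as np, cv2, pickle
def grab(n):
    from rig import vision
    f=vision.grab_frame(n); pickle.dump(f,open(n+'.pkl','wb')); return f
def cloud(f):
    H,W=f['depth'].shape
    u,v=np.meshgrid(np.arange(W),np.arange(H))
    return pts(f,u.ravel(),v.ravel(),f['depth'].ravel()).reshape(H,W,3)
def pts(f,u,v,d):
    K=np.array([[f['fx'],0,f['cx']],[0,f['fy'],f['cy']],[0,0,1]])
    n=cv2.undistortPoints(np.stack([u,v],-1).astype(np.float64).reshape(-1,1,2),K,np.array([f['k1'],0,0,0,0.]),).reshape(-1,2)
    c=np.c_[n,np.ones(len(n))]*np.reshape(d,(-1,1))
    R=cv2.Rodrigues(np.array(f['rvec'],float))[0]
    p=(c-np.array(f['tvec']).ravel())@R
    return p
E
python3 - <<'E'
from h import *
from rig import arm
s=arm.observe(); print({k:np.round(v,3) for k,v in s.items()}, arm.grip_depth)
ims=[]
for n in('side','top'):
    f=grab(n); ims.append(f['image']); print(n,np.round(f['rvec'],3),np.round(f['tvec'],3),f['fx'],f['k1'])
cv2.imwrite('pics/side1.png',cv2.resize(ims[0],(800,600))); cv2.imwrite('pics/top1.png',cv2.resize(ims[1],(800,600)))
E
```

```text
pics
{'clock': np.float64(0.0), 'joint_positions': array([-1.327,  0.313,  1.498,  0.   ,  1.331, -0.223]), 'joint_velocities': array([ 0.001,  0.   , -0.   , -0.001,  0.   ,  0.   ]), 'joint_torque': array([ 1.0000e-03, -4.1226e+01, -2.5974e+01, -0.0000e+00,  4.0000e-03,
       -0.0000e+00]), 'position': array([ 0.236, -0.469,  0.231]), 'orientation': array([-0.001,  0.973,  0.231, -0.   ]), 'contact_force': array([-0.101,  0.055, -0.654]), 'wrist_torque': array([-0.028, -0.007,  0.016]), 'gripper_force': np.float64(0.0), 'width': np.float64(0.999)} 0.0187
side [ 2.068 -0.331  0.22 ] [-0.548  0.193  1.191] 379.06554949349066 0.013288229436935091
top [ 2.179 -2.206  0.058] [-0.062  0.547  1.521] 362.88936854017123 -0.015701556266334262
```

View pics/side1.png

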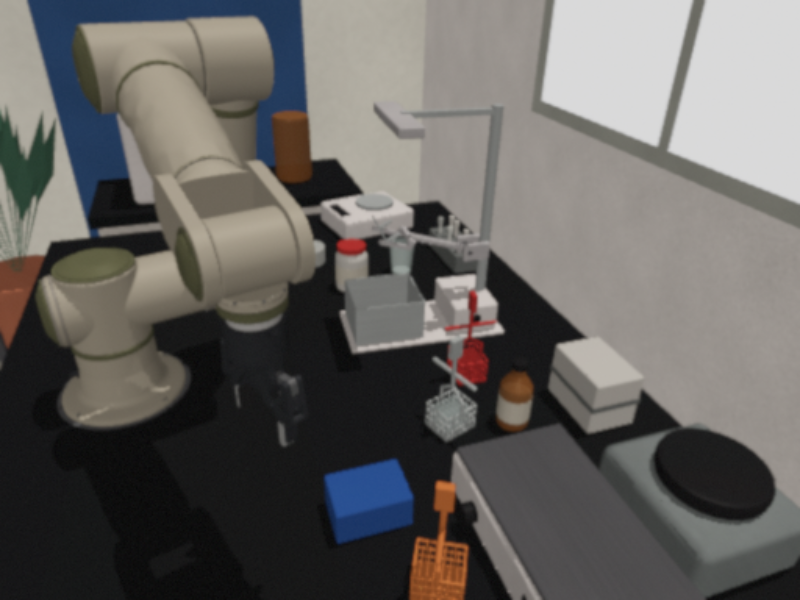

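View pics/top1.png

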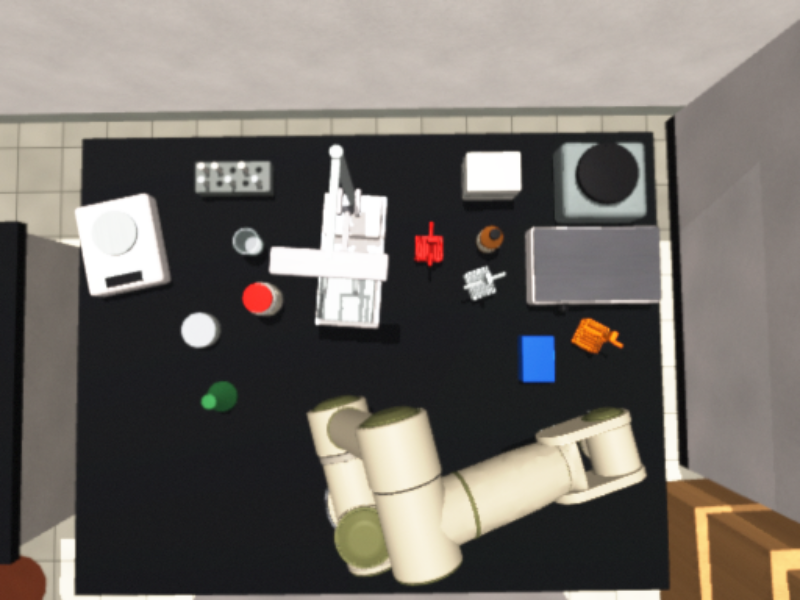

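Candidates for the basket:
- steel/white one: side (450,400), top (482,283)
- red: side (470,355), top (430,248)
- orange: side (440,555), top (595,336)

I choose the steel one, since orange and red are excluded. Next I check it in a close crop and measure it.

```bash
python3 - <<'E'
from h import *
s=pickle.load(open('side.pkl','rb'));t=pickle.load(open('top.pkl','rb'))
a=cv2.resize(s['image'][205:290,255:345],(380,360),interpolation=cv2.INTER_CUBIC)
b=cv2.resize(t['image'][155:205,280:340],(400,360),interpolation=cv2.INTER_CUBIC)
cv2.imwrite('pics/crop1.png',np.hstack([a,b]))
for n,f in(('side',s),('top',t)):
    P=cloud(f); im=f['image'].astype(int); sat=im.max(2)-im.min(2)
    np.save(n+'P.npy',P)
    R=cv2.Rodrigues(np.array(f['rvec'],float))[0]; print(n,'cam',-R.T@np.array(f['tvec']).ravel())
    x0,x1,y0,y1=(255,310,205,290) if n=='side' else (290,328,165,196)
    m=np.zeros(sat.shape,bool); m[y0:y1,x0:x1]=True
    m&=(im.min(2)>70)&(sat<40)&(f['depth']>0)
    p=P[m]
    for lo,hi in((.01,.06),(.06,.105),(.105,.13),(.13,.15),(.15,.21)):
        q=p[(p[:,2]>lo)&(p[:,2]<hi)]
        if len(q): print(n,lo,len(q),np.round(np.median(q,0),4),np.round(q.min(0),3),np.round(q.max(0),3))
    # bar
    q=p[(p[:,2]>.108)&(p[:,2]<.13)]
    if len(q)>5:
        c=q[:,:2]-q[:,:2].mean(0); w,V=np.linalg.eigh(c.T@c); print('bar dir',V[:,1],np.degrees(np.arctan2(V[1,1],V[0,1])))
# station from top: base plate, well
P=np.load('topP.npy'); im=t['image'].astype(int)
m=np.zeros(im.shape[:2],bool); m[90:215,165:255]=True
p=P[m&(im.min(2)>60)]
for lo,hi in((.002,.015),(.07,.085),(.095,.108),(.2,.3),(.47,.5),(.5,.53)):
    q=p[(p[:,2]>lo)&(p[:,2]<hi)]
    if len(q):
        r=cv2.minAreaRect(q[:,:2].astype(np.float32)*1000); print(lo,len(q),np.round(q.mean(0),3),r,np.round(q.min(0),3),np.round(q.max(0),3))
E
```

```text
side cam [ 0.20059078 -1.0627774   0.76619911]
side 0.01 932 [ 0.5864 -0.2833  0.036 ] [ 0.533 -0.34   0.01 ] [0.772 0.031 0.06 ]
side 0.06 139 [ 0.5648 -0.4382  0.0861] [ 0.523 -0.458  0.06 ] [ 0.668 -0.018  0.105]
side 0.105 111 [ 0.5759 -0.3012  0.1235] [ 0.556 -0.351  0.107] [ 0.662 -0.158  0.129]
side 0.13 13 [ 0.5758 -0.3013  0.1408] [ 0.573 -0.303  0.132] [ 0.581 -0.298  0.149]
side 0.15 126 [ 0.5732 -0.3029  0.1793] [ 0.563 -0.309  0.15 ] [ 0.589 -0.294  0.198]
bar dir [0.06031095 0.99817964] 86.5423390623367
top cam [ 0.46178109 -0.071522    1.54822624]
top 0.01 109 [ 0.5744 -0.2941  0.0443] [ 0.535 -0.336  0.01 ] [ 0.619 -0.259  0.059]
top 0.105 43 [ 0.5726 -0.2874  0.1241] [ 0.557 -0.347  0.12 ] [ 0.595 -0.247  0.129]
top 0.13 2 [ 0.5814 -0.3082  0.1309] [ 0.576 -0.322  0.131] [ 0.587 -0.294  0.131]
top 0.15 32 [ 0.5758 -0.2956  0.1952] [ 0.565 -0.308  0.157] [ 0.589 -0.289  0.202]
bar dir [-0.31946513  0.94759803] 108.6305811809196
0.002 1293 [0.59  0.048 0.009] ((714.2156982421875, 122.82633209228516), (356.1056213378906, 502.5929870605469), 89.53398132324219) [ 0.462 -0
[... 188 characters left out ...]
845 0.285 0.085]
0.095 108 [0.53  0.12  0.101] ((634.14892578125, 123.81775665283203), (286.8130187988281, 302.2853698730469), 87.05924224853516) [ 0.478 -0.015  0.095] [0.781 0.274 0.108]
0.2 349 [0.701 0.042 0.225] ((666.865966796875, 45.2357177734375), (82.97665405273438, 256.4273376464844), 85.38069152832031) [0.536 0.008 0.2  ] [0.796 0.095 0.3  ]
0.47 1383 [0.598 0.05  0.497] ((674.8868408203125, 44.52904510498047), (220.31883239746094, 235.67428588867188), 85.54026794433594) [ 0.549 -0.057  0.471] [0.791 0.162 0.5  ]
0.5 295 [0.665 0.045 0.502] ((679.7137451171875, 45.11121368408203), (215.1748809814453, 238.24929809570312), 86.7295913696289) [ 0.557 -0.057  0.5  ] [0.798 0.158 0.509]
```

View pics/crop1.png

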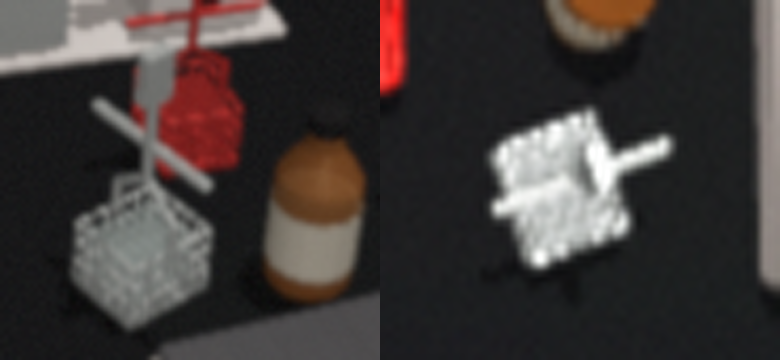

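The crop confirms the steel basket: tab at about (155,75) in the left half, and the bar running from (495,208) to (668,148) in the right half. Next I refine the basket yaw and the station pose.

```bash
python3 - <<'E'
from h import *
s=pickle.load(open('side.pkl','rb'));t=pickle.load(open('top.pkl','rb'))
PS=np.load('sideP.npy');PT=np.load('topP.npy')
def line(q,name):
    for _ in range(3):
        c=np.median(q,0) if _==0 else q.mean(0); d=q-c; w,V=np.linalg.eigh(d[:,:2].T@d[:,:2]); v=V[:,1]
        e=d[:,:2]@np.array([-v[1],v[0]]); q=q[abs(e)<.008]
    l=(q[:,:2]-q.mean(0)[:2])@v
    print(name,len(q),'mid',np.round(q[:,:2].mean(0)+v*(l.min()+l.max())/2,4),'len',l.max()-l.min(),'ang',np.degrees(np.arctan2(v[1],v[0]))%180, 'z',q[:,2].mean())
for n,f,P in(('side',s,PS),('top',t,PT)):
    im=f['image'].astype(int);sat=im.max(2)-im.min(2)
    g=(im.min(2)>60)&(sat<45)
    m=g&(np.hypot(P[...,0]-.575,P[...,1]+.30)<.075)
    line(P[m&(abs(P[...,2]-.122)<.008)],n+' bar')
    q=P[m&(abs(P[...,2]-.175)<.03)]; print('tab',len(q),np.round((q.min(0)+q.max(0))/2,4),np.round(np.ptp(q,axis=0),3)); 
    if n=='side': line(q,'tab')
    q=P[m&(abs(P[...,2]-.145)<.01)]; print('stem',len(q),np.round(q.mean(0),4)if len(q) else'')
    q=P[m&(abs(P[...,2]-.03)<.03)]; print('box',cv2.minAreaRect((q[:,:2]*1000).astype(np.float32)))
    # lamp bar
    A=(P[...,1]>-.08)&(P[...,1]<.18)&(P[...,0]>.5)&(P[...,0]<.9)
    q=P[A&(P[...,2]>.465)&(P[...,2]<.53)&(P[...,0]<.64)]; print('lamp',len(q),cv2.minAreaRect((q[:,:2]*1000).astype(np.float32)),np.percentile(q[:,2],[2,50,98]))
    q=P[A&(P[...,2]>.35)&(P[...,2]<.45)]; print('column',len(q),np.round(np.median(q,0),4) if len(q) else '')
    q=P[A&(P[...,2]>.094)&(P[...,2]<.108)&(P[...,1]<.135)&(P[...,0]<.66)]; print('rim',len(q),cv2.minAreaRect((q[:,:2]*1000).astype(np.float32)) if len(q)>4 else '')
    q=P[A&(P[...,2]>.003)&(P[...,2]<.014)&(P[...,1]<.14)&(im.min(2)>110)]; print('plate',len(q),cv2.minAreaRect((q[:,:2]*1000).astype(np.float32)) if len(q)>4 else '',np.round(q.min(0),3),np.round(q.max(0),3))
    q=P[A&(P[...,2]>.2)&(P[...,2]<.3)&(P[...,1]<.1)]; print('arm',len(q),cv2.minAreaRect((q[:,:2]*1000).astype(np.float32)) )
    np.set_printoptions(suppress=True)
    print(np.round(q[np.argsort(q[:,0])][:16],3).tolist())
E
```

```text
side bar 102 mid [ 0.5748 -0.2995] len 0.10833438914821637 ang 108.75883526150193 z 0.12319440607001347
tab 132 [ 0.576  -0.3018  0.1716] [0.025 0.015 0.053]
tab 128 mid [ 0.5763 -0.3027] len 0.02530095945760199 ang 9.518746118595914 z 0.17747672664757222
stem 15 [ 0.5754 -0.3012  0.1456]
box ((581.267822265625, -291.147705078125), (114.90312194824219, 95.5886459350586), 66.17084503173828)
lamp 545 ((597.4203491210938, 45.50230407714844), (217.64247131347656, 85.3076400756836), 85.3776626586914) [0.47827171 0.49690523 0.49968686]
column 218 [0.7851 0.0265 0.401 ]
rim 241 ((566.2559814453125, 52.237945556640625), (148.53628540039062, 138.0423583984375), 86.39968872070312)
plate 631 ((666.2003784179688, 43.789127349853516), (173.27816772460938, 322.2682800292969), 86.47628784179688) [ 0.501 -0.051  0.003] [0.822 0.129 0.014]
arm 681 ((669.6504516601562, 44.31902313232422), (91.46245574951172, 265.68695068359375), 85.99516296386719)
[[0.535, 0.022, 0.271], [0.536, 0.014, 0.242], [0.536, 0.015, 0.27], [0.536, 0.016, 0.266], [0.537, 0.016, 0.248], [0.537, 0.027, 0.24], [0.538, 0.019, 0.24
[... 689 characters left out ...]
3837890625), (140.09817504882812, 88.09052276611328), 85.30341339111328)
plate 875 ((692.3031005859375, 35.610008239746094), (189.05271911621094, 393.33721923828125), 85.59217834472656) [ 0.5   -0.055  0.003] [0.895 0.138 0.014]
arm 349 ((666.8660888671875, 45.23573303222656), (82.97663879394531, 256.4273376464844), 85.38069915771484)
[[0.536, 0.021, 0.272], [0.536, 0.018, 0.267], [0.538, 0.016, 0.246], [0.54, 0.021, 0.272], [0.54, 0.014, 0.271], [0.54, 0.018, 0.269], [0.542, 0.087, 0.248], [0.543, 0.095, 0.241], [0.543, 0.092, 0.24], [0.544, 0.021, 0.269], [0.544, 0.015, 0.259], [0.544, 0.018, 0.26], [0.544, 0.088, 0.273], [0.544, 0.091, 0.274], [0.544, 0.095, 0.272], [0.546, 0.088, 0.243]]
```

```bash
cat > plan.py <<'E'
import numpy as np
from scipy.spatial.transform import Rotation as Ro
ST=np.array([.556,.0533]); SY=-.077
BG=np.array([.5765,-.2985,.175]); BY=np.radians(18.7); TH=.663
def Rt(yaw,th=TH):
    X=np.array([np.cos(yaw),np.sin(yaw),0]);Y=np.array([-X[1],X[0],0]);Z=np.array([0,0,1.])
    s,c=np.sin(th),np.cos(th)
    return Ro.from_matrix(np.stack([s*Z+c*X,-Y,s*X-c*Z],1))
def cur():
    from rig import arm
    o=arm.observe(); return np.array(o['position']),Ro.from_quat(np.roll(o['orientation'],-1)),o
def to(G,yaw,th=TH,back=0):
    "turn (tool rotvec), then shift (tool mm, after the turn) to bring grasp point to G, 'back' mm behind"
    p,R,o=cur(); T=Rt(yaw,th); z=T.as_matrix()[:,2]
    tgt=np.array(G)+z*(.0187-back/1000)
    print('turn',np.round((R.inv()*T).as_rotvec(),4),'shift mm',np.round(T.inv().apply(tgt-p)*1000,1),'tgt',np.round(tgt,4))
    print('q',np.round(o['joint_positions'],2),'F',np.round(o['contact_force'],2),'w',round(float(o['width']),3),'gf',round(float(o['gripper_force']),1),'t',round(float(o['clock']),2))
def st(x,y,z):
    c,s=np.cos(SY),np.sin(SY); return np.array([ST[0]+c*x-s*y,ST[1]+s*x+c*y,z])
E
python3 -c "
from plan import *
to(BG,BY,back=100)"
python3 - <<'E'
import sys; sys.path.insert(0,'.')
from h import *
for n in('side','top'):
    P=np.load(f'{n}P.npy'); c,s=np.cos(-.077),np.sin(-.077)
    d=P[...,:2]-[.556,.0533]; x=d[...,0]*c+d[...,1]*s; y=-d[...,0]*s+d[...,1]*c; z=P[...,2]
    for nm,m in(('rim',(abs(z-.101)<.005)&(abs(y)<.085)&(x>-.1)&(x<.05)),('lamp',(z>.49)&(z<.503)&(abs(y)<.13)&(x>-.03)&(x<.09)&(abs(y)>.03)),('prong',(z>.225)&(z<.3)&(abs(y)<.06)&(x>-.05)&(x<.04)),('heater',(abs(z-.078)<.004)&(x>.12)&(x<.28)&(abs(y)<.1)),):
        if m.sum()>3: print(n,nm,m.sum(),'x',np.round(np.percentile(x[m],[1,50,99]),4),'y',np.round(np.percentile(y[m],[1,50,99]),4))
E
```

```text
turn [-0.0476  0.6617  0.1349] shift mm [262.7 -52.  194.6] tgt [ 0.5291 -0.3145  0.2391]
q [-1.33  0.31  1.5  -0.    1.33 -0.22] F [-0.12 -0.38  0.71] w 1.001 gf 0.0 t 0.1
side rim 183 x [-0.0779 -0.0236  0.0468] y [-0.0738 -0.033   0.0726]
side lamp 263 x [-0.0004  0.0211  0.0474] y [-0.112  -0.0567  0.0995]
side prong 165 x [-0.0187  0.008   0.0379] y [-0.0428 -0.0313  0.0421]
side heater 461 x [0.1479 0.19   0.2492] y [-0.0757 -0.0047  0.0697]
top rim 59 x [-0.0761 -0.0492  0.0281] y [-0.0692  0.0069  0.0707]
top lamp 931 x [0.002  0.0258 0.0507] y [-0.1079 -0.0304  0.1084]
top prong 69 x [-0.0169  0.0019  0.0196] y [-0.0406  0.0316  0.042 ]
top heater 436 x [0.15   0.1936 0.2511] y [-0.0727 -0.0298  0.0732]
```

step_arm(
  delta_rot=[
    [0,0,0],
    [0,0,0],
    [0,0,0],
    [-0.008,0.11,0.0225],
    [-0.008,0.11,0.0225],
    [-0.008,0.11,0.0225],
    [-0.008,0.11,0.0225],
    [-0.008,0.11,0.0225],
    [-0.008,0.11,0.0225],
    [0,0,0],
    [0,0,0],
  ],
  delta_pos=[
    [0,0,-25],
    [0,0,-25],
    [0,0,-20],
    [0,0,0],
    [0,0,0],
    [0,0,0],
    [0,0,0],
    [0,0,0],
    [0,0,0],
    [0,0,0],
    [0,0,0],
  ],
  jaw=[0,0,0,0,0,0,0,0,0,0,0],
  squeeze=40,
)

```text
clock: 1.02
position: [0.2355, -0.4691, 0.3006]
orientation: [-0.052, 0.934, 0.153, 0.319]
contact_force: [0.2, 0.8, -0.2]
width: 0.497
gripper_force: 0.0
```

```bash
python3 -c "
from plan import *
to(BG,BY,back=100)"
```

```text
turn [ 0.0008  0.0037 -0.0012] shift mm [220.4 -52.2 250.1] tgt [ 0.5291 -0.3145  0.2391]
q [-1.63  0.3   1.47  0.61  1.64 -0.42] F [ 0.24  0.8  -0.2 ] w 0.497 gf 0.0 t 1.02
```

step_arm(
  delta_rot=[
    [0,0,0],
    [0,0,0],
    [0,0,0],
    [0,0,0],
    [0,0,0],
    [0,0,0],
    [0,0,0],
    [0,0,0],
    [0,0,0],
    [0,0,0],
    [0,0,0],
    [0,0,0],
    [0,0,0],
    [0,0,0],
    [0,0,0],
    [0,0,0],
  ],
  delta_pos=[
    [10,-2.2,11],
    [18,-4.2,20.5],
    [18,-4.2,20.5],
    [18,-4.2,20.5],
    [18,-4.2,20.5],
    [18,-4.2,20.5],
    [18,-4.2,20.5],
    [18,-4.2,20.5],
    [18,-4.2,20.5],
    [18,-4.2,20.5],
    [18,-4.2,20.5],
    [18,-4.2,20.5],
    [12,-3.8,14],
    [0,0,0],
    [0,0,0],
    [0,0,0],
  ],
  jaw=[0,0,0,0,0,0,0,0,0,0,0,0,0,0,0,0],
)

```text
clock: 2.35
position: [0.5298, -0.3145, 0.2392]
orientation: [-0.051, 0.933, 0.155, 0.32]
contact_force: [-0.8, -0.3, -0.0]
width: 0.505
gripper_force: 0.0
```

```bash
python3 - <<'E'
from plan import *
from h import *
F=[]
from rig import arm
for i in range(12):
    f=grab('side' if i<11 else 'top'); F.append(np.r_[arm.observe()['contact_force'],arm.observe()['wrist_torque']])
print('F base',np.round(np.mean(F,0),3),np.round(np.std(F,0),3))
to(BG,BY,back=0)
s=pickle.load(open('side.pkl','rb'))
cv2.imwrite('pics/pre.png',np.hstack([cv2.resize(s['image'][150:300,210:360],(400,400),interpolation=2),cv2.resize(f['image'][130:230,260:360],(400,400),interpolation=2)]))
P=cloud(s); im=s['image'].astype(int);g=(im.min(2)>60)&(im.max(2)-im.min(2)<45)&(np.hypot(P[...,0]-.576,P[...,1]+.30)<.03)
q=P[g&(abs(P[...,2]-.175)<.022)];print('tab',len(q),np.round((q.min(0)+q.max(0))/2,4))
E
```

```text
F base [ 0.278  0.009 -0.01  -0.1    0.285  0.004] [0.417 0.488 0.44  0.026 0.026 0.026]
turn [0.0015 0.0018 0.0007] shift mm [-0.1 -0.3 99.3] tgt [ 0.5874 -0.2948  0.1603]
q [-0.99  0.36  1.56  0.71  1.14 -0.02] F [ 0.6   0.36 -0.62] w 0.5 gf 0.0 t 2.95
tab 119 [ 0.576  -0.3005  0.1755]
```

View pics/pre.png

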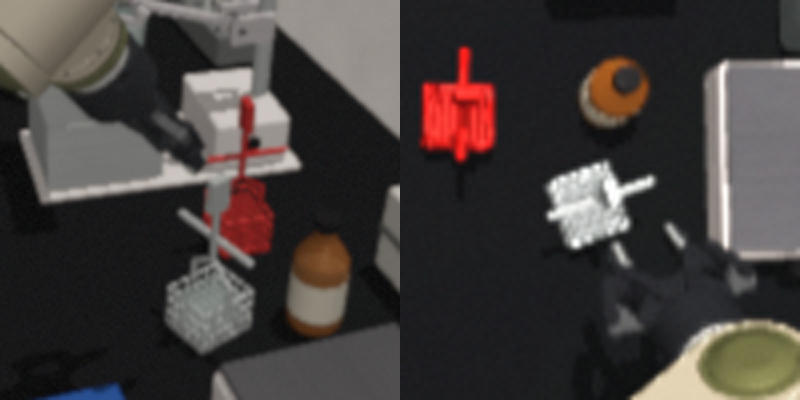

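The top crop shows the fingertips at (622,255) and (675,235), with the tab near (608,188). I check the lateral aim by projection.

```bash
python3 - <<'E'
from plan import *
from h import *
f=pickle.load(open('top.pkl','rb'))
p,R,o=cur()
def pr(X): 
    K=np.array([[f['fx'],0,f['cx']],[0,f['fy'],f['cy']],[0,0,1.]])
    u=cv2.projectPoints(np.array(X,float).reshape(-1,3),np.array(f['rvec'],float),np.array(f['tvec'],float),K,np.array([f['k1'],0,0,0,0.]))[0].reshape(-1,2)
    return np.round((u-[260,130])*4,1)
M=R.as_matrix()
print('tcp',pr(p),'fingers',pr([p+M[:,1]*.024-M[:,2]*.005,p-M[:,1]*.024-M[:,2]*.005]))
c,s=np.cos(BY),np.sin(BY); Y=np.array([-s,c,0])
print('tab top',pr(BG+[0,0,.02]),'bar ends',pr([BG+[0,0,-.055]+Y*.056,BG+[0,0,-.055]-Y*.056]))
for n in['top','side']:
    g=pickle.load(open(n+'.pkl','rb'));P=cloud(g)
    m=(np.linalg.norm(P-(p-M[:,2]*.01),axis=2)<.045); q=(P[m]-p)@M; print(n,m.sum(),np.round(np.percentile(q,[3,50,97],axis=0),3))
    q=q[q[:,2]>-.03]; print('left',np.round(q[q[:,1]<0].mean(0),3),'right',np.round(q[q[:,1]>0].mean(0),3))
E
```

```text
tcp [[238.  236.7]] fingers [[265.  230.8]
 [214.9 248.5]]
tab top [[211.  189.5]] bar ends [[145.1 214.9]
 [251.7 177.3]]
top 64 [[-0.007 -0.035 -0.042]
 [ 0.009  0.021 -0.024]
 [ 0.014  0.033 -0.007]]
left [ 0.008 -0.029 -0.019] right [ 0.006  0.025 -0.018]
side 48 [[-0.011 -0.022 -0.032]
 [-0.004  0.031 -0.017]
 [ 0.01   0.035 -0.007]]
left [-0.007 -0.022 -0.013] right [-0.002  0.031 -0.017]
```

step_arm(
  delta_rot=[
    [0,0,0],
    [0,0,0],
    [0,0,0],
    [0,0,0],
    [0,0,0],
    [0,0,0],
    [0,0,0],
    [0,0,0],
    [0,0,0],
    [0,0,0],
    [0,0,0],
    [0,0,0],
    [0,0,0],
    [0,0,0],
    [0,0,0],
    [0,0,0],
    [0,0,0],
    [0,0,0],
  ],
  delta_pos=[
    [0,0,10],
    [0,0,16],
    [0,0,16],
    [0,0,16],
    [0,0,16],
    [0,0,13],
    [0,0,8],
    [0,0,4],
    [0,0,0],
    [0,0,0],
    [0,0,0],
    [0,0,0],
    [0,0,0],
    [0,0,0],
    [0,0,0],
    [0,0,0],
    [0,0,0],
    [0,0,0],
  ],
  jaw=[0,0,0,0,0,0,0,0,0,0,0.2,0.35,0.5,0.6,0.7,0.8,0.9,1],
)

```text
clock: 4.45
position: [0.5874, -0.2954, 0.1608]
orientation: [-0.052, 0.933, 0.154, 0.321]
contact_force: [-1.3, -1.3, 2.3]
width: 0.135
gripper_force: 39.8
```

```bash
python3 - <<'E'
from plan import *
from h import *
to(BG,BY)
s=grab('side');t=grab('top')
cv2.imwrite('pics/grasp.png',np.hstack([cv2.resize(s['image'][150:300,210:360],(400,400),interpolation=2),cv2.resize(t['image'][130:230,260:360],(400,400),interpolation=2)]))
E
```

```text
turn [0.0018 0.0015 0.0009] shift mm [-0.2 -0.6  0.5] tgt [ 0.5874 -0.2948  0.1603]
q [-0.88  0.51  1.55  0.77  0.97 -0.05] F [-1.26 -1.3   2.26] w 0.135 gf 39.8 t 4.45
```

View pics/grasp.png

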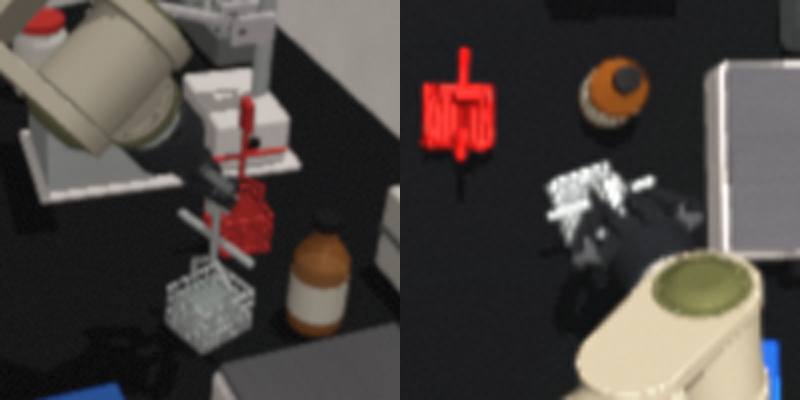

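Gripped: the opening is 11.5 mm, and both views show the tab between the pads with the basket upright. Lifting next.

step_arm(
  delta_rot=[
    [0,0,0],
    [0,0,0],
    [0,0,0],
    [0,0,0],
    [0,0,0],
    [0,0,0],
    [0,0,0],
    [0,0,0],
    [0,0,0],
    [0,0,0],
    [0,0,0],
    [0,0,0],
    [0,0,0],
    [0,0,0],
    [0,0,0],
    [0,0,0],
    [0,0,0],
    [0,0,0],
  ],
  delta_pos=[
    [0,0,0],
    [0,0,0],
    [1.2,0,-1.6],
    [3.1,0,-3.9],
    [6.2,0,-7.9],
    [9.2,0,-11.8],
    [12.3,0,-15.8],
    [12.3,0,-15.8],
    [12.3,0,-15.8],
    [12.3,0,-15.8],
    [12.3,0,-15.8],
    [12.3,0,-15.8],
    [9.2,0,-11.8],
    [6.2,0,-7.9],
    [3.1,0,-3.9],
    [1.2,0,-1.6],
    [0,0,0],
    [0,0,0],
  ],
  jaw=[1,1,1,1,1,1,1,1,1,1,1,1,1,1,1,1,1,1],
  squeeze=60,
)

```text
clock: 6.05
position: [0.5873, -0.2948, 0.3434]
orientation: [-0.053, 0.933, 0.154, 0.32]
contact_force: [0.2, 1.2, -4.3]
width: 0.128
gripper_force: 59.2
```

```bash
python3 - <<'E'
from plan import *
print('pre-station'); to(st(-130,0,0)*0+st(-.130,0,.360),SY)
E
```

```text
pre-station
turn [-0.2478  0.0027  0.318 ] shift mm [-138.  -344.6 -110. ] tgt [0.4379 0.0624 0.3453]
q [-0.88  0.35  1.29  0.64  1.29  0.25] F [ 0.17  1.21 -4.32] w 0.128 gf 59.2 t 6.05
```

step_arm(
  delta_rot=[
    [-0.015,0,0.02],
    [-0.031,0,0.04],
    [-0.031,0,0.04],
    [-0.031,0,0.04],
    [-0.031,0,0.04],
    [-0.031,0,0.04],
    [-0.031,0,0.04],
    [-0.031,0,0.038],
    [-0.016,0,0.02],
    [0,0,0],
  ],
  delta_pos=[
    [0,0,0],
    [0,0,0],
    [0,0,0],
    [0,0,0],
    [0,0,0],
    [0,0,0],
    [0,0,0],
    [0,0,0],
    [0,0,0],
    [0,0,0],
  ],
  jaw=[1,1,1,1,1,1,1,1,1,1],
)

```text
clock: 6.88
position: [0.5874, -0.294, 0.344]
orientation: [0.013, 0.945, -0.037, 0.324]
contact_force: [-0.4, 0.0, -4.8]
width: 0.128
gripper_force: 59.2
```

step_arm(
  delta_rot=[
    [0,0,0],
    [0,0,0],
    [0,0,0],
    [0,0,0],
    [0,0,0],
    [0,0,0],
    [0,0,0],
    [0,0,0],
    [0,0,0],
    [0,0,0],
    [0,0,0],
    [0,0,0],
    [0,0,0],
    [0,0,0],
    [0,0,0],
    [0,0,0],
    [0,0,0],
    [0,0,0],
    [0,0,0],
    [0,0,0],
  ],
  delta_pos=[
    [-2.5,-6,-2],
    [-5,-12,-4],
    [-8,-20,-6.4],
    [-8,-20,-6.4],
    [-8,-20,-6.4],
    [-8,-20,-6.4],
    [-8,-20,-6.4],
    [-8,-20,-6.4],
    [-8,-20,-6.4],
    [-8,-20,-6.4],
    [-8,-20,-6.4],
    [-8,-20,-6.4],
    [-8,-20,-6.4],
    [-8,-20,-6.4],
    [-8,-20,-6.4],
    [-8,-20,-6.4],
    [-8,-20,-6.4],
    [-7,-17,-5.6],
    [-4,-9,-3],
    [0,0,0],
  ],
  jaw=[1,1,1,1,1,1,1,1,1,1,1,1,1,1,1,1,1,1,1,1],
)

```text
clock: 8.55
position: [0.436, 0.0636, 0.3458]
orientation: [0.012, 0.945, -0.035, 0.324]
contact_force: [0.2, 0.9, -4.0]
width: 0.129
gripper_force: 59.2
```

```bash
python3 - <<'E'
from plan import *
from h import *
from rig import arm
F=[]
for i in range(14):
    f=grab('side'); F.append(np.r_[arm.observe()['contact_force'],arm.observe()['wrist_torque']])
print('F held',np.round(np.mean(F,0),3),np.round(np.std(F,0),3))
t=grab('top')
to(st(-.130,0,.360),SY)
p,R,o=cur(); G=p-R.as_matrix()[:,2]*.0187; print('G',G)
for n in('side','top'):
    f=pickle.load(open(n+'.pkl','rb'));P=cloud(f);im=f['image'].astype(int);g=(im.min(2)>50)&(im.max(2)-im.min(2)<45)
    c,s=np.cos(SY),np.sin(SY);d=P-G; x=d[...,0]*c+d[...,1]*s; y=-d[...,0]*s+d[...,1]*c; z=d[...,2]
    m=g&(abs(z+.052)<.015)&(abs(y)<.07)&(abs(x)<.03)
    if m.sum()>5: print(n,'bar',m.sum(),'x',np.percentile(x[m],[2,50,98]).round(4),'y',np.percentile(y[m],[1,50,99]).round(4),'z',np.percentile(z[m],[2,50,98]).round(4)); print('slopes x/y',np.polyfit(y[m],x[m],1),'z/y',np.polyfit(y[m],z[m],1))
    m=g&(z<-.12)&(z>-.19)&(abs(x)<.06)&(abs(y)<.06)
    if m.sum()>5: print(n,'box x',np.percentile(x[m],[1,50,99]).round(3),'y',np.percentile(y[m],[1,50,99]).round(3),'z',np.percentile(z[m],[1,99]).round(3))
s=pickle.load(open('side.pkl','rb'))
cv2.imwrite('pics/carry.png',np.hstack([cv2.resize(s['image'][60:240,120:320],(440,396),interpolation=2),cv2.resize(t['image'][100:230,150:260],(335,396),interpolation=2)]))
E
```

```text
F held [-1.520e-01  9.200e-02 -4.598e+00  4.800e-02  7.130e-01 -2.000e-03] [0.774 0.5   0.52  0.034 0.049 0.037]
turn [0.0016 0.0014 0.001 ] shift mm [-0.1 -0.7  1. ] tgt [0.4379 0.0624 0.3453]
q [-0.15 -0.29  1.95  0.06  0.82  1.47] F [ 0.   -0.15 -4.52] w 0.132 gf 59.2 t 9.3
G [0.42585702 0.06262357 0.3608356 ]
side bar 41 x [-0.0036 -0.0011  0.0035] y [-0.0565 -0.0068  0.0492] z [-0.0609 -0.0511 -0.0412]
slopes x/y [-0.01633358 -0.00107924] z/y [ 0.02115197 -0.0510602 ]
side box x [-0.035 -0.     0.035] y [-0.034 -0.016  0.032] z [-0.174 -0.121]
top bar 48 x [-0.0025  0.0014  0.0048] y [-0.0538 -0.0213  0.0542] z [-0.0572 -0.0518 -0.0471]
slopes x/y [0.00699357 0.00144619] z/y [-0.01487315 -0.05199851]
top box x [-0.033  0.019  0.037] y [-0.03  -0.004  0.029] z [-0.176 -0.121]
```

View pics/carry.png

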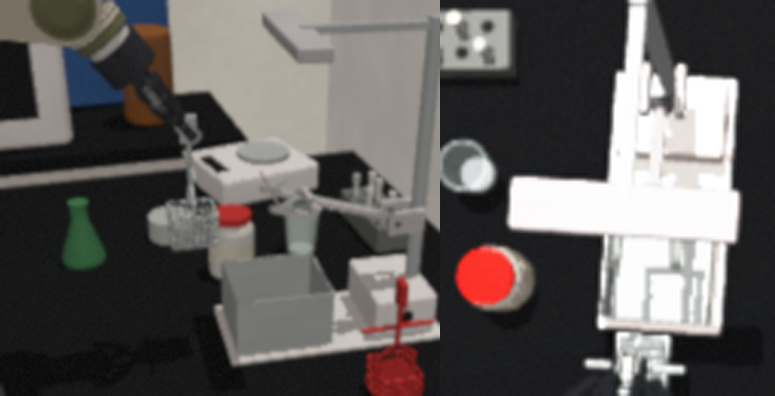

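The basket hangs upright and aligned, and weighs about 4.6 N. The crop shows it before the well, with the prong gap in line with the stem. Going in under the lamp at the same height.

step_arm(
  delta_rot=[
    [0,0,0],
    [0,0,0],
    [0,0,0],
    [0,0,0],
    [0,0,0],
    [0,0,0],
    [0,0,0],
    [0,0,0],
    [0,0,0],
    [0,0,0],
    [0,0,0],
    [0,0,0],
    [0,0,0],
    [0,0,0],
    [0,0,0],
    [0,0,0],
  ],
  delta_pos=[
    [3,-0.7,2.3],
    [6,0,4.7],
    [9,0,7],
    [10,0,7.8],
    [10,0,7.8],
    [10,0,7.8],
    [10,0,7.8],
    [10,0,7.8],
    [10,0,7.8],
    [9,0,7],
    [7,0,5.5],
    [5,0,3.9],
    [3,0,2.3],
    [1,0,0.8],
    [0,0,0],
    [0,0,0],
  ],
  jaw=[1,1,1,1,1,1,1,1,1,1,1,1,1,1,1,1],
)

```text
clock: 10.63
position: [0.5671, 0.0526, 0.345]
orientation: [0.013, 0.946, -0.036, 0.323]
contact_force: [-4.2, 1.0, -7.2]
width: 0.132
gripper_force: 59.5
```

```bash
cat > chk.py <<'E'
from plan import *
from h import *
from rig import arm
import sys
def force(n):
    F=[]
    for i in range(n): grab('side'); F.append(np.r_[arm.observe()['contact_force'],arm.observe()['wrist_torque']])
    print('F',np.round(np.mean(F,0),3),'se',np.round(np.std(F,0)/n**.5,3))
def geo():
    p,R,o=cur(); M=R.as_matrix(); G=p-M[:,2]*.0187
    c,s=np.cos(SY),np.sin(SY); d=G[:2]-ST; print('G station',np.round([d[0]*c+d[1]*s,-d[0]*s+d[1]*c,G[2]],4))
    for n in('side','top'):
        f=pickle.load(open(n+'.pkl','rb'));P=cloud(f);im=f['image'].astype(int);g=(im.max(2)-im.min(2)<45)&(im.min(2)>60)
        D=P[...,:2]-ST; x=D[...,0]*c+D[...,1]*s; y=-D[...,0]*s+D[...,1]*c; z=P[...,2]; b=G[2]-.055
        for nm,m in(('bar',g&(abs(z-b)<.012)&(abs(x-(d[0]*c+d[1]*s))<.015)&(abs(y)>.044)&(abs(y)<.065)),('prong',g&(z>.12)&(z<.285)&(x>-.045)&(x<.06)&(abs(abs(y)-.036)<.009))):
            for sg in(-1,1):
                k=m&(y*sg>0)
                if k.sum()>2: print(n,nm,sg,k.sum(),'x',np.percentile(x[k],[2,50,98]).round(4),'y',np.percentile(y[k],[2,50,98]).round(4),'z',np.percentile(z[k],[2,50,98]).round(4))
                if nm=='prong' and k.sum()>8: pf=np.polyfit(x[k],z[k],1); print('   slope',np.round(np.arctan(pf[0]),3))
E
python3 - <<'E'
from chk import *
force(6); grab('top'); geo(); to(st(0.001,0,.318),SY)
s=pickle.load(open('side.pkl','rb'));t=pickle.load(open('top.pkl','rb'))
cv2.imwrite('pics/in.png',np.hstack([cv2.resize(s['image'][60:200,170:330],(440,385),interpolation=2),cv2.resize(t['image'][120:220,180:260],(308,385),interpolation=2)]))
E
```

```text
F [-4.939  1.569 -7.45   0.459  1.992  0.355] se [0.149 0.144 0.239 0.02  0.034 0.013]
G station [-3.0e-04  2.0e-04  3.6e-01]
side bar -1 7 x [-0.0106 -0.008  -0.0051] y [-0.0568 -0.0493 -0.0444] z [0.3027 0.3075 0.3094]
side prong -1 205 x [-0.0415  0.0021  0.0543] y [-0.0429 -0.0348 -0.0273] z [0.1887 0.2331 0.2627]
   slope 0.165
side prong 1 103 x [-0.0364  0.0099  0.0544] y [0.0273 0.0321 0.041 ] z [0.2219 0.2383 0.2662]
   slope -0.08
top bar -1 6 x [-0.0083 -0.0062 -0.0043] y [-0.053  -0.0495 -0.046 ] z [0.3071 0.3077 0.3113]
top prong -1 22 x [-0.0114  0.0092  0.0175] y [-0.0405 -0.0367 -0.0291] z [0.2346 0.2482 0.2652]
   slope -0.581
top prong 1 14 x [-0.009   0.0117  0.0189] y [0.0306 0.0383 0.042 ] z [0.2007 0.2515 0.258 ]
   slope 1.076
turn [0.0013 0.0034 0.001 ] shift mm [-24.7   0.1  33.9] tgt [0.5685 0.0523 0.3033]
q [-0.13  0.03  1.68  0.04  0.77  1.5 ] F [-4.83  1.46 -8.3 ] w 0.131 gf 59.3 t 10.98
```

View pics/in.png

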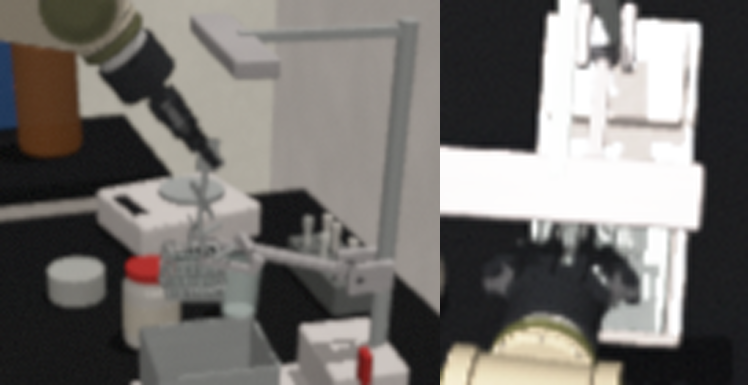

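The box has touched the prongs (Fx −4.9 N), because the box top is level with the sloping arm. The right height is the bar just over the front lip, which puts the box under the prongs. I back out gently and check the tilt.

step_arm(
  delta_rot=[
    [0,0,0],
    [0,0,0],
    [0,0,0],
    [0,0,0],
    [0,0,0],
    [0,0,0],
    [0,0,0],
    [0,0,0],
    [0,0,0],
    [0,0,0],
    [0,0,0],
    [0,0,0],
    [0,0,0],
    [0,0,0],
    [0,0,0],
    [0,0,0],
    [0,0,0],
    [0,0,0],
    [0,0,0],
    [0,0,0],
  ],
  delta_pos=[
    [-0.8,0,-0.6],
    [-1.6,0,-1.2],
    [-1.6,0,-1.2],
    [-1.6,0,-1.2],
    [-1.6,0,-1.2],
    [-1.6,0,-1.2],
    [-1.6,0,-1.2],
    [-3.2,0,-2.5],
    [-4,0,-3.1],
    [-5.5,0,-4.3],
    [-7,0,-5.5],
    [-7,0,-5.5],
    [-7,0,-5.5],
    [-7,0,-5.5],
    [-7,0,-5.5],
    [-7,0,-5.5],
    [-5,0,-3.9],
    [-2,0,-1.6],
    [0,0,0],
    [0,0,0],
  ],
  jaw=[1,1,1,1,1,1,1,1,1,1,1,1,1,1,1,1,1,1,1,1],
)

```text
clock: 12.65
position: [0.4765, 0.0594, 0.3463]
orientation: [0.013, 0.945, -0.036, 0.325]
contact_force: [0.4, -0.2, -5.3]
width: 0.13
gripper_force: 60.3
```

```bash
python3 - <<'E'
from chk import *
force(8); grab('top'); to(st(-.09,0,.334),SY)
p,R,o=cur(); G=p-R.as_matrix()[:,2]*.0187
c,s=np.cos(SY),np.sin(SY)
for n in('side','top'):
    f=pickle.load(open(n+'.pkl','rb'));P=cloud(f);im=f['image'].astype(int);g=(im.min(2)>50)&(im.max(2)-im.min(2)<45)
    d=P-G; x=d[...,0]*c+d[...,1]*s; y=-d[...,0]*s+d[...,1]*c; z=d[...,2]
    m=g&(abs(z+.052)<.012)&(abs(y)<.07)&(abs(x)<.03)
    if m.sum()>5: print(n,'bar',m.sum(),'x',np.percentile(x[m],[2,50,98]).round(4),'y',np.percentile(y[m],[1,50,99]).round(4),'z',np.percentile(z[m],[2,50,98]).round(4),np.polyfit(y[m],x[m],1).round(3),np.polyfit(y[m],z[m],1).round(3))
    for lo,hi in((-.14,-.12),(-.158,-.14),(-.18,-.158)):
        m=g&(z<hi)&(z>lo)&(abs(x)<.06)&(abs(y)<.06)
        if m.sum()>5: print(n,'box',lo,m.sum(),'x',np.percentile(x[m],[1,50,99]).round(3),'y',np.percentile(y[m],[1,50,99]).round(3))
    # arm prongs
    Gs=np.array([.556,.0533]);D=P[...,:2]-Gs; X=D[...,0]*c+D[...,1]*s; Y=-D[...,0]*s+D[...,1]*c
    k=(P[...,2]>.2)&(P[...,2]<.29)&(X>-.04)&(X<.1)&(abs(abs(Y)-.036)<.008)
    for a in np.arange(-.03,.1,.015):
        kk=k&(X>a)&(X<a+.015)
        if kk.sum()>2: print(n,'arm x',round(a+.0075,4),'z',P[...,2][kk].min().round(3),P[...,2][kk].max().round(3),kk.sum())
E
```

```text
F [-1.020e-01  9.500e-02 -4.685e+00  8.100e-02  8.590e-01 -2.000e-03] se [0.176 0.196 0.166 0.004 0.012 0.01 ]
turn [0.0016 0.0016 0.0011] shift mm [-15.5  -0.   21.8] tgt [0.4777 0.0593 0.3193]
q [-0.14 -0.19  1.88  0.05  0.8   1.48] F [-1.2   1.1  -4.18] w 0.131 gf 60.3 t 13.1
side bar 35 x [0.0066 0.0092 0.0136] y [-0.0557 -0.0145  0.0484] z [-0.0573 -0.0514 -0.0422] [-0.021  0.009] [ 0.021 -0.051]
side box -0.14 122 x [-0.011  0.026  0.059] y [-0.034 -0.009  0.032]
side box -0.158 88 x [-0.009  0.022  0.055] y [-0.033 -0.023  0.031]
side box -0.18 124 x [-0.006  0.023  0.059] y [-0.034 -0.021  0.029]
side arm x -0.0225 z 0.201 0.271 15
side arm x -0.0075 z 0.237 0.269 43
side arm x 0.0075 z 0.23 0.254 47
side arm x 0.0225 z 0.225 0.259 43
side arm x 0.0375 z 0.221 0.234 26
side arm x 0.0525 z 0.22 0.244 35
top bar 51 x [0.0084 0.0124 0.0159] y [-0.0542 -0.0134  0.0535] z [-0.0585 -0.0512 -0.0464] [-0.008  0.012] [-0.01  -0.052]
top box -0.14 80 x [-0.009  0.033  0.054] y [-0.03  -0.006  0.031]
top box -0.158 59 x [-0.005  0.035  0.057] y [-0.03  -0.004  0.028]
top box -0.18 62 x [-0.004  0.038  0.059] y [-0.03  -0.007  0.029]
top arm x -0.0225 z 0.202 0.27 9
top arm x -0.0075 z 0.243 0.277 24
top arm x 0.0075 z 0.234 0.254 28
top arm x 0.0225 z 0.229 0.257 9
```

The basket was turned about 0.18 rad in the grip (bottom towards +x). Leaning the gripper back to about 28°, still within the clear range, sets it upright.

step_arm(
  delta_rot=[
    [0,-0.03,0],
    [0,-0.05,0],
    [0,-0.05,0],
    [0,-0.04,0],
    [0,0,0],
    [0,0,0],
    [0,0,0],
  ],
  delta_pos=[
    [0,0,0],
    [0,0,0],
    [0,0,0],
    [0,0,0],
    [0,0,0],
    [0,0,0],
    [0,0,0],
  ],
  jaw=[1,1,1,1,1,1,1],
)

```text
clock: 13.68
position: [0.4763, 0.0595, 0.3458]
orientation: [0.01, 0.969, -0.037, 0.243]
contact_force: [0.1, -1.1, -4.0]
width: 0.129
gripper_force: 60.3
```

```bash
cat > tilt.py <<'E'
from chk import *
def tilt():
    p,R,o=cur(); G=p-R.as_matrix()[:,2]*.0187
    c,s=np.cos(SY),np.sin(SY)
    print('lean',np.arctan2(*(lambda z:(np.hypot(z[0],z[1]),-z[2]))(R.as_matrix()[:,2])))
    for n in('side','top'):
        f=pickle.load(open(n+'.pkl','rb'));P=cloud(f);im=f['image'].astype(int);g=(im.min(2)>50)&(im.max(2)-im.min(2)<45)
        d=P-G; x=d[...,0]*c+d[...,1]*s; y=-d[...,0]*s+d[...,1]*c; z=d[...,2]
        m=g&(abs(z+.052)<.012)&(abs(y)<.07)&(abs(x)<.03)
        if m.sum()>5: print(n,'bar',m.sum(),'x',np.percentile(x[m],[2,50,98]).round(4),'y',np.percentile(y[m],[1,50,99]).round(4),'z',np.percentile(z[m],[2,50,98]).round(4))
        for lo,hi in((-.14,-.12),(-.158,-.14),(-.18,-.158)):
            m=g&(z<hi)&(z>lo)&(abs(x)<.06)&(abs(y)<.06)
            if m.sum()>5: print(n,'box',lo,m.sum(),'x',np.percentile(x[m],[1,50,99]).round(3),'y',np.percentile(y[m],[1,50,99]).round(3))
E
python3 - <<'E'
from tilt import *
force(6); grab('top'); tilt(); to(st(-.09,0,.334),SY,.493)
E
```

```text
F [ 6.400e-02  3.000e-03 -4.672e+00  5.200e-02  5.470e-01  1.300e-02] se [0.106 0.156 0.113 0.011 0.011 0.006]
lean 0.4919557183160663
side bar 43 x [-0.0025  0.      0.0045] y [-0.055  -0.0031  0.0498] z [-0.0615 -0.0523 -0.0414]
side box -0.14 131 x [-0.033  0.003  0.037] y [-0.034 -0.002  0.033]
side box -0.158 140 x [-0.033  0.007  0.037] y [-0.033 -0.023  0.03 ]
side box -0.18 145 x [-0.032 -0.003  0.037] y [-0.032 -0.021  0.028]
top bar 45 x [-0.0011  0.0025  0.0064] y [-0.0536 -0.0176  0.0549] z [-0.0579 -0.053  -0.0478]
top box -0.14 48 x [-0.005  0.028  0.039] y [-0.03  -0.011  0.031]
top box -0.158 8 x [0.012 0.023 0.036] y [-0.03  -0.016  0.029]
top box -0.18 89 x [-0.017  0.023  0.036] y [-0.03   0.002  0.029]
turn [0.0018 0.001  0.0008] shift mm [-14.6  -0.   24.6] tgt [0.4751 0.0595 0.3175]
q [-0.13 -0.11  1.75  0.03  1.01  1.5 ] F [ 0.15  0.65 -4.97] w 0.132 gf 60.3 t 14.03
```

step_arm(
  delta_rot=[
    [0,0,0],
    [0,0,0],
    [0,0,0],
    [0,0,0],
    [0,0,0],
    [0,0,0],
    [0,0,0],
    [0,0,0],
    [0,0,0],
    [0,0,0],
    [0,0,0],
    [0,0,0],
    [0,0,0],
    [0,0,0],
    [0,0,0],
    [0,0,0],
    [0,0,0],
  ],
  delta_pos=[
    [-1.5,0,2.6],
    [-3,0,5],
    [-4,0,7],
    [-3.5,0,5.6],
    [-1.7,0,2.6],
    [0,0,0],
    [2,0,1.1],
    [4,0,2.1],
    [4.4,0,2.4],
    [4.4,0,2.4],
    [4.4,0,2.4],
    [4.4,0,2.4],
    [4.4,0,2.4],
    [4.4,0,2.4],
    [4.4,0,2.4],
    [2,0,1.1],
    [0,0,0],
  ],
  jaw=[1,1,1,1,1,1,1,1,1,1,1,1,1,1,1,1,1],
)

```text
clock: 15.45
position: [0.5195, 0.056, 0.3191]
orientation: [0.01, 0.969, -0.037, 0.243]
contact_force: [0.2, 0.4, -5.0]
width: 0.134
gripper_force: 60.2
```

```bash
python3 - <<'E'
from tilt import *
force(5); grab('top'); geo(); to(st(-.001,0,.336),SY,.493)
E
```

```text
F [-0.603 -0.045 -4.472  0.04   0.583 -0.012] se [0.244 0.309 0.118 0.015 0.023 0.017]
G station [-0.0459  0.      0.3358]
side bar -1 8 x [-0.0487 -0.0459 -0.0417] y [-0.056  -0.0515 -0.0464] z [0.2788 0.2819 0.2844]
side prong -1 193 x [-0.0425 -0.004   0.0545] y [-0.0437 -0.0356 -0.0274] z [0.1624 0.2314 0.2702]
   slope 0.388
side prong 1 102 x [-0.0431  0.0076  0.0509] y [0.0275 0.0322 0.0428] z [0.1946 0.2393 0.27  ]
   slope 0.013
top bar -1 6 x [-0.045  -0.043  -0.0409] y [-0.054  -0.0507 -0.047 ] z [0.2795 0.2841 0.2898]
top bar 1 7 x [-0.0446 -0.041  -0.0403] y [0.0451 0.051  0.0548] z [0.2792 0.2821 0.2875]
top prong -1 44 x [-0.0424 -0.0072  0.0169] y [-0.041  -0.0342 -0.0294] z [0.1658 0.2498 0.284 ]
   slope -0.082
top prong 1 56 x [-0.0433 -0.0084  0.019 ] y [0.0276 0.0345 0.0419] z [0.1672 0.2475 0.2831]
   slope -0.309
turn [0.0018 0.0013 0.0009] shift mm [39.7 -0.  21.1] tgt [0.5638 0.0527 0.3195]
q [-0.13 -0.    1.72  0.03  0.94  1.51] F [ 0.58 -0.38 -4.87] w 0.132 gf 60.2 t 15.75
```

step_arm(
  delta_rot=[
    [0,0,0],
    [0,0,0],
    [0,0,0],
    [0,0,0],
    [0,0,0],
    [0,0,0],
    [0,0,0],
    [0,0,0],
    [0,0,0],
  ],
  delta_pos=[
    [1.5,0,0.8],
    [2.5,0,1.3],
    [3,0,1.6],
    [3,0,1.6],
    [3,0,1.6],
    [3,0,1.6],
    [2.5,0,1.3],
    [1.5,0,0.8],
    [0,0,0],
  ],
  jaw=[1,1,1,1,1,1,1,1,1],
)

```text
clock: 16.5
position: [0.542, 0.0543, 0.3192]
orientation: [0.01, 0.969, -0.037, 0.243]
contact_force: [-0.3, -0.2, -3.9]
width: 0.128
gripper_force: 60.2
```

```bash
python3 - <<'E'
from tilt import *
force(5); to(st(-.001,0,.336),SY,.493)
E
```

```text
F [ 1.21e-01  1.40e-01 -4.75e+00  4.00e-02  5.81e-01  2.00e-03] se [0.29  0.093 0.225 0.007 0.015 0.015]
turn [0.0018 0.0013 0.0008] shift mm [19.7 -0.1 10.4] tgt [0.5638 0.0527 0.3195]
q [-0.13  0.05  1.66  0.03  0.94  1.51] F [ 0.52  0.22 -3.83] w 0.131 gf 60.2 t 16.75
```

step_arm(
  delta_rot=[
    [0,0,0],
    [0,0,0],
    [0,0,0],
    [0,0,0],
    [0,0,0],
    [0,0,0],
    [0,0,0],
    [0,0,0],
    [0,0,0],
  ],
  delta_pos=[
    [1.5,0,0.8],
    [2.5,0,1.3],
    [3,0,1.6],
    [3,0,1.6],
    [3,0,1.6],
    [3,0,1.6],
    [2.5,0,1.3],
    [1.2,0,0.6],
    [0,0,0],
  ],
  jaw=[1,1,1,1,1,1,1,1,1],
)

```text
clock: 17.5
position: [0.5642, 0.0526, 0.3193]
orientation: [0.01, 0.969, -0.037, 0.243]
contact_force: [0.7, -0.5, -5.5]
width: 0.129
gripper_force: 60.3
```

```bash
python3 - <<'E'
from tilt import *
force(5); grab('top'); geo(); to(st(-.001,0,.304),SY,.493)
E
```

```text
F [-1.870e-01  1.300e-02 -4.509e+00  1.800e-02  5.770e-01 -1.000e-03] se [0.242 0.155 0.17  0.011 0.014 0.012]
G station [-0.001 -0.     0.336]
side bar -1 7 x [-0.004  -0.0003  0.0029] y [-0.0557 -0.0518 -0.0446] z [0.2763 0.2828 0.2847]
side prong -1 245 x [-0.0311  0.0102  0.0542] y [-0.043  -0.0335 -0.0274] z [0.1617 0.226  0.2828]
   slope 0.151
side prong 1 101 x [-0.0331 -0.0006  0.0502] y [0.0276 0.0324 0.0431] z [0.1816 0.2359 0.2824]
   slope 0.166
top bar -1 7 x [0.0003 0.0008 0.0049] y [-0.0546 -0.0507 -0.0444] z [0.2778 0.2842 0.2863]
top bar 1 4 x [0.0015 0.0052 0.0054] y [0.0446 0.0498 0.0545] z [0.276  0.2802 0.2825]
top prong -1 16 x [-0.0009  0.0101  0.0175] y [-0.043  -0.0375 -0.029 ] z [0.2181 0.252  0.2841]
   slope -1.171
top prong 1 15 x [0.0034 0.0135 0.0225] y [0.0301 0.0345 0.0437] z [0.2174 0.2493 0.2811]
   slope -1.143
turn [0.0018 0.0013 0.0008] shift mm [-15.1  -0.1  28.2] tgt [0.5638 0.0527 0.2875]
q [-0.12  0.1   1.61  0.02  0.94  1.51] F [-0.2  -0.01 -5.07] w 0.13 gf 60.2 t 17.8
```

step_arm(
  delta_rot=[
    [0,0,0],
    [0,0,0],
    [0,0,0],
    [0,0,0],
    [0,0,0],
    [0,0,0],
    [0,0,0],
    [0,0,0],
    [0,0,0],
    [0,0,0],
    [0,0,0],
    [0,0,0],
    [0,0,0],
    [0,0,0],
    [0,0,0],
    [0,0,0],
    [0,0,0],
    [0,0,0],
    [0,0,0],
  ],
  delta_pos=[
    [-0.5,0,0.9],
    [-1,0,1.8],
    [-1,0,1.8],
    [-1,0,1.8],
    [-1,0,1.8],
    [-1,0,1.8],
    [-1,0,1.8],
    [-1,0,1.8],
    [-1,0,1.8],
    [-1,0,1.8],
    [-1,0,1.8],
    [-1,0,1.8],
    [-1,0,1.8],
    [-0.5,0,0.9],
    [-0.5,0,0.9],
    [-0.5,0,0.9],
    [-0.5,0,0.9],
    [-0.5,0,0.9],
    [0,0,0],
  ],
  jaw=[1,1,1,1,1,1,1,1,1,1,1,1,1,1,1,1,1,1,1],
)

```text
clock: 19.38
position: [0.5635, 0.0526, 0.2886]
orientation: [0.01, 0.969, -0.037, 0.243]
contact_force: [1.1, -1.1, -3.6]
width: 0.136
gripper_force: 60.3
```

```bash
python3 - <<'E'
from tilt import *
force(8); grab('top'); geo()
E
```

```text
F [ 5.380e-01 -2.510e-01 -4.033e+00  2.000e-02  4.170e-01  1.000e-03] se [0.108 0.254 0.199 0.013 0.013 0.01 ]
G station [-1.300e-03 -1.000e-04  3.051e-01]
side bar -1 6 x [-0.0037 -0.0009  0.0024] y [-0.0559 -0.0545 -0.0464] z [0.2504 0.2521 0.2537]
side bar 1 4 x [-0.0034 -0.002  -0.0011] y [0.0449 0.0475 0.0524] z [0.2491 0.2513 0.2545]
side prong -1 242 x [-0.0313  0.01    0.0546] y [-0.043  -0.033  -0.0272] z [0.1306 0.2028 0.2583]
   slope 0.341
side prong 1 123 x [-0.0331  0.0024  0.0517] y [0.0273 0.0313 0.0425] z [0.1437 0.231  0.2672]
   slope 0.389
top bar -1 6 x [-0.0007  0.001   0.0033] y [-0.053  -0.049  -0.0454] z [0.2482 0.2511 0.2553]
top bar 1 4 x [-0.      0.0036  0.0041] y [0.0447 0.0496 0.0546] z [0.2524 0.2528 0.2549]
top prong -1 21 x [-0.0015  0.006   0.0175] y [-0.0419 -0.0374 -0.0285] z [0.2332 0.249  0.2561]
   slope -0.412
top prong 1 20 x [0.0009 0.0107 0.0215] y [0.0291 0.0345 0.0432] z [0.2019 0.2501 0.255 ]
   slope -0.904
```

step_arm(
  delta_rot=[
    [0,0,0],
    [0,0,0],
    [0,0,0],
    [0,0,0],
    [0,0,0],
    [0,0,0],
    [0,0,0],
    [0,0,0],
    [0,0,0],
    [0,0,0],
    [0,0,0],
    [0,0,0],
    [0,0,0],
    [0,0,0],
    [0,0,0],
    [0,0,0],
    [0,0,0],
    [0,0,0],
    [0,0,0],
    [0,0,0],
  ],
  delta_pos=[
    [-0.6,0,0.6],
    [-0.6,0,0.6],
    [-1.2,0,1.23],
    [-1.2,0,1.23],
    [-1.2,0,1.23],
    [-1.2,0,1.23],
    [-1.2,0,1.23],
    [-1.1,0,1.3],
    [-1.1,0,1.3],
    [-1.1,0,1.3],
    [-1.1,0,1.3],
    [-1.1,0,1.3],
    [-1.1,0,1.3],
    [-1.05,0,1.33],
    [-1.05,0,1.33],
    [-1.05,0,1.33],
    [-1.05,0,1.33],
    [-1.05,0,1.33],
    [-0.7,0,0.9],
    [-0.35,0,0.43],
  ],
  jaw=[1,1,1,1,1,1,1,1,1,1,1,1,1,1,1,1,1,1,1,1],
)

```text
clock: 21.5
position: [0.5567, 0.053, 0.2586]
orientation: [0.01, 0.969, -0.037, 0.243]
contact_force: [2.9, -0.1, -1.7]
width: 0.128
gripper_force: 60.3
```

```bash
python3 - <<'E'
from tilt import *
force(10); grab('top'); geo(); tilt()
s=pickle.load(open('side.pkl','rb'))
cv2.imwrite('pics/sink.png',cv2.resize(s['image'][80:210,190:340],(750,600)[:2],interpolation=2))
E
```

```text
F [ 2.807  0.012 -2.436  0.115 -0.133  0.05 ] se [0.188 0.163 0.151 0.008 0.015 0.014]
G station [-8.100e-03 -2.000e-04  2.752e-01]
side bar -1 8 x [-0.0143 -0.008  -0.0031] y [-0.0547 -0.0522 -0.0476] z [0.2164 0.221  0.2244]
side bar 1 4 x [-0.01   -0.0083 -0.0038] y [0.0496 0.0513 0.0545] z [0.2184 0.2219 0.2229]
side prong -1 197 x [-0.0383  0.004   0.0511] y [-0.0435 -0.0354 -0.0273] z [0.1216 0.2049 0.2322]
   slope 0.396
side prong 1 122 x [-0.0406 -0.0022  0.0492] y [0.0272 0.0323 0.0436] z [0.1309 0.2063 0.2321]
   slope 0.376
top bar -1 8 x [-0.009  -0.0056 -0.0021] y [-0.0545 -0.0494 -0.0441] z [0.2186 0.2219 0.2252]
top bar 1 3 x [-0.0055 -0.0052 -0.005 ] y [0.0475 0.0512 0.0546] z [0.2242 0.225  0.2253]
top prong -1 29 x [-0.01    0.0042  0.0181] y [-0.0441 -0.0361 -0.0308] z [0.2152 0.2225 0.2336]
   slope 0.333
top prong 1 34 x [-0.0053  0.0102  0.0234] y [0.0276 0.0339 0.0411] z [0.1496 0.2213 0.2317]
   slope -0.825
lean 0.49183336950347273
side bar 104 x [-0.0156 -0.0005  0.0246] y [-0.0542 -0.0153  0.0527] z [-0.0634 -0.0525 -0.0415]
side box -0.14 154 x [-0.033  0.003  0.038] y [-0.033 -0.003  0.033]
side box -0.158 135 x [-0.032 -0.003  0.037] y [-0.035 -0.018  0.031]
side box -0.18 130 x [-0.032  0.002  0.038] y [-0.032 -0.02   0.021]
top bar 65 x [-0.0015  0.0109  0.0263] y [-0.0527 -0.0318  0.0526] z [-0.0627 -0.0525 -0.0427]
top box -0.14 14 x [0.022 0.029 0.037] y [-0.022 -0.008  0.028]
top box -0.158 10 x [0.018 0.028 0.037] y [-0.021  0.002  0.015]
top box -0.18 37 x [-0.003  0.029  0.037] y [-0.02  -0.004  0.028]
```

View pics/sink.png

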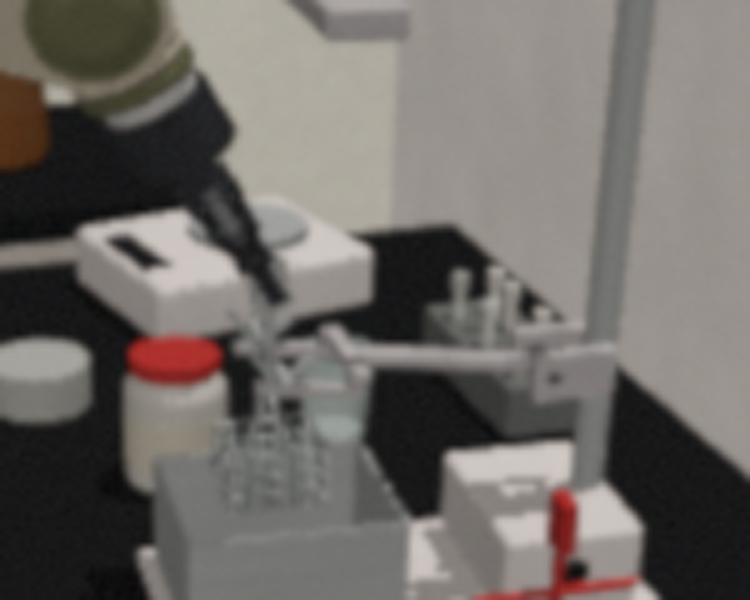

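The bar is in both notches but bears on the front flank (Fx +2.8 N). Shifting 2 mm towards +x to centre it.

step_arm(
  delta_rot=[
    [0,0,0],
    [0,0,0],
    [0,0,0],
    [0,0,0],
    [0,0,0],
    [0,0,0],
  ],
  delta_pos=[
    [0.45,0,0.24],
    [0.45,0,0.24],
    [0.45,0,0.24],
    [0.45,0,0.24],
    [0,0,0],
    [0,0,0],
  ],
  jaw=[1,1,1,1,1,1],
)

```text
clock: 22.55
position: [0.5575, 0.0531, 0.2576]
orientation: [0.01, 0.97, -0.037, 0.241]
contact_force: [-6.2, 0.0, -2.0]
width: 0.134
gripper_force: 61.1
```

```bash
python3 - <<'E'
from tilt import *
force(10)
E
```

```text
F [-6.525  0.065 -1.486  0.08   1.602  0.015] se [0.136 0.14  0.138 0.012 0.014 0.012]
```

step_arm(
  delta_rot=[
    [0,0,0],
    [0,0,0],
    [0,0,0],
    [0,0,0],
  ],
  delta_pos=[
    [-0.4,0,-0.22],
    [-0.4,0,-0.22],
    [0,0,0],
    [0,0,0],
  ],
  jaw=[1,1,1,1],
)

```text
clock: 23.38
position: [0.5573, 0.053, 0.2583]
orientation: [0.01, 0.969, -0.037, 0.242]
contact_force: [-5.2, 0.6, -1.0]
width: 0.131
gripper_force: 61.0
```

```bash
python3 - <<'E'
from tilt import *
force(6); tilt(); geo()
E
```

```text
F [-5.554  0.294 -1.613  0.119  1.365  0.071] se [0.202 0.164 0.206 0.01  0.014 0.008]
lean 0.4901150223734807
side bar 98 x [-0.0167 -0.001   0.0245] y [-0.0555 -0.019   0.0426] z [-0.0631 -0.0518 -0.042 ]
side box -0.14 162 x [-0.034  0.002  0.036] y [-0.034  0.     0.032]
side box -0.158 131 x [-0.034  0.001  0.036] y [-0.034 -0.015  0.031]
side box -0.18 133 x [-0.034 -0.004  0.037] y [-0.033 -0.021  0.03 ]
top bar 65 x [-0.0022  0.0103  0.0256] y [-0.0527 -0.0318  0.0526] z [-0.0623 -0.0522 -0.0423]
top box -0.14 13 x [0.021 0.028 0.036] y [-0.022 -0.01   0.028]
top box -0.158 10 x [0.017 0.028 0.036] y [-0.021  0.002  0.015]
top box -0.18 37 x [-0.004  0.028  0.037] y [-0.02  -0.004  0.028]
G station [-7.400e-03 -1.000e-04  2.749e-01]
side bar -1 6 x [-0.0099 -0.0077 -0.0056] y [-0.0574 -0.0538 -0.0463] z [0.219  0.2218 0.2232]
side prong -1 191 x [-0.0325  0.004   0.049 ] y [-0.0427 -0.0358 -0.0275] z [0.1241 0.205  0.233 ]
   slope 0.222
side prong 1 126 x [-0.0406 -0.0009  0.0439] y [0.0272 0.0317 0.0409] z [0.1271 0.2063 0.2347]
   slope 0.34
top bar -1 8 x [-0.009  -0.0056 -0.0021] y [-0.0545 -0.0494 -0.0441] z [0.2186 0.2219 0.2252]
top bar 1 3 x [-0.0055 -0.0052 -0.005 ] y [0.0475 0.0512 0.0546] z [0.2242 0.225  0.2253]
top prong -1 29 x [-0.01    0.0042  0.0181] y [-0.0441 -0.0361 -0.0308] z [0.2152 0.2225 0.2336]
   slope 0.333
top prong 1 34 x [-0.0053  0.0102  0.0234] y [0.0276 0.0339 0.0411] z [0.1496 0.2213 0.2317]
   slope -0.825
```

step_arm(
  delta_rot=[
    [0,0,0],
    [0,0,0],
    [0,0,0],
    [0,0,0],
    [0,0,0],
    [0,0,0],
    [0,0,0],
    [0,0,0],
    [0,0,0],
    [0,0,0],
    [0,0,0],
    [0,0,0],
    [0,0,0],
    [0,0,0],
  ],
  delta_pos=[
    [-0.5,0,0.6],
    [-1.1,0,1.3],
    [-1.1,0,1.3],
    [-1.1,0,1.3],
    [-1.1,0,1.3],
    [-1.0,0,1.4],
    [-1.0,0,1.4],
    [-1.0,0,1.4],
    [-1.0,0,1.4],
    [-1.0,0,1.4],
    [-1.0,0,1.3],
    [-1.0,0,1.3],
    [-0.5,0,0.7],
    [0,0,0],
  ],
  jaw=[1,1,1,1,1,1,1,1,1,1,1,1,1,1],
)

```text
clock: 24.85
position: [0.5548, 0.0531, 0.2389]
orientation: [0.01, 0.969, -0.037, 0.244]
contact_force: [2.8, 0.1, -1.3]
width: 0.129
gripper_force: 60.6
```

```bash
python3 - <<'E'
from tilt import *
force(8); grab('top'); geo(); tilt()
E
```

```text
F [ 3.624  0.05  -1.438  0.116 -0.362  0.078] se [0.197 0.136 0.083 0.013 0.037 0.005]
G station [-1.010e-02 -2.000e-04  2.554e-01]
side bar -1 7 x [-0.0113 -0.0102 -0.0065] y [-0.0571 -0.0547 -0.0461] z [0.2003 0.2039 0.2049]
side bar 1 3 x [-0.0111 -0.0105 -0.0053] y [0.048  0.0508 0.0587] z [0.1995 0.2012 0.2036]
side prong -1 162 x [-0.041   0.0008  0.0477] y [-0.0431 -0.0374 -0.0277] z [0.123  0.1894 0.2138]
   slope 0.316
side prong 1 108 x [-0.0301  0.0074  0.0464] y [0.0273 0.0318 0.0425] z [0.1226 0.1904 0.214 ]
   slope 0.263
top bar -1 6 x [-0.0087 -0.0064 -0.0044] y [-0.0541 -0.0504 -0.0466] z [0.1997 0.2021 0.2051]
top bar 1 4 x [-0.0079 -0.0055 -0.0033] y [0.0472 0.0505 0.0531] z [0.2004 0.2013 0.2068]
top prong -1 32 x [-0.0105  0.0051  0.0217] y [-0.0431 -0.0357 -0.0299] z [0.187  0.2049 0.2145]
   slope -0.114
top prong 1 33 x [-0.0066  0.0116  0.0254] y [0.0298 0.0351 0.0398] z [0.1297 0.1998 0.2182]
   slope -0.864
lean 0.4925544998074476
side bar 105 x [-0.0169 -0.0001  0.0241] y [-0.0557 -0.0199  0.051 ] z [-0.0634 -0.052  -0.0421]
side box -0.14 150 x [-0.033  0.002  0.037] y [-0.033 -0.002  0.031]
side box -0.158 131 x [-0.033  0.     0.039] y [-0.032 -0.016  0.031]
side box -0.18 117 x [-0.032 -0.003  0.038] y [-0.032 -0.02   0.025]
top bar 59 x [0.0009 0.0083 0.0262] y [-0.0538 -0.031   0.052 ] z [-0.0574 -0.0509 -0.0412]
top box -0.14 25 x [0.021 0.036 0.039] y [-0.023  0.007  0.031]
top box -0.158 7 x [0.026 0.03  0.037] y [-0.018 -0.006  0.028]
top box -0.18 40 x [0.003 0.029 0.038] y [-0.019 -0.001  0.027]
```

step_arm(
  delta_rot=[
    [0,0,0],
    [0,0,0],
    [0,0,0],
    [0,0,0],
    [0,0,0],
    [0,0,0],
    [0,0,0],
    [0,0,0],
    [0,0,0],
    [0,0,0],
    [0,0,0],
    [0,0,0],
    [0,0,0],
    [0,0,0],
    [0,0,0],
  ],
  delta_pos=[
    [-0.3,0,0.7],
    [-0.7,0,1.4],
    [-0.7,0,1.4],
    [-0.7,0,1.4],
    [-0.7,0,1.4],
    [-0.7,0,1.4],
    [-0.7,0,1.4],
    [-0.7,0,1.4],
    [-0.7,0,1.4],
    [-0.7,0,1.4],
    [-0.7,0,1.4],
    [-0.7,0,1.4],
    [-0.5,0,1.1],
    [-0.3,0,0.7],
    [0,0,0],
  ],
  jaw=[1,1,1,1,1,1,1,1,1,1,1,1,1,1,1],
)

```text
clock: 26.55
position: [0.5551, 0.0531, 0.2185]
orientation: [0.01, 0.969, -0.037, 0.243]
contact_force: [1.4, -1.5, -0.1]
width: 0.126
gripper_force: 60.5
```

```bash
python3 - <<'E'
from tilt import *
force(12); grab('top'); geo()
E
```

```text
F [ 1.577 -0.118 -0.371  0.07  -0.146  0.047] se [0.121 0.148 0.093 0.007 0.014 0.008]
G station [-9.700e-03 -2.000e-04  2.352e-01]
side bar -1 8 x [-0.0122 -0.0092 -0.0044] y [-0.0588 -0.0519 -0.0448] z [0.1787 0.1807 0.183 ]
side bar 1 3 x [-0.011  -0.0099 -0.0072] y [0.0484 0.0498 0.0534] z [0.1815 0.1829 0.1842]
side prong -1 132 x [-0.0294  0.0071  0.0485] y [-0.0447 -0.0387 -0.0285] z [0.1282 0.1749 0.2658]
   slope -0.089
side prong 1 89 x [-0.0299  0.0078  0.0487] y [0.0288 0.0337 0.0429] z [0.1632 0.1731 0.1927]
   slope -0.011
top bar -1 7 x [-0.0108 -0.0071 -0.0033] y [-0.0532 -0.0492 -0.045 ] z [0.1775 0.1794 0.1829]
top bar 1 3 x [-0.0063 -0.006  -0.0057] y [0.0457 0.0492 0.0526] z [0.1813 0.1815 0.1836]
top prong -1 36 x [-0.0182  0.0017  0.0231] y [-0.0429 -0.0374 -0.03  ] z [0.1685 0.1828 0.2768]
   slope -1.094
top prong 1 36 x [-0.0185  0.0058  0.0255] y [0.0301 0.0367 0.0416] z [0.1672 0.1831 0.276 ]
   slope -1.109
```

step_arm(
  delta_rot=[
    [0,0,0],
    [0,0,0],
    [0,0,0],
    [0,0,0],
    [0,0,0],
    [0,0,0],
    [0,0,0],
    [0,0,0],
  ],
  delta_pos=[
    [-0.3,0,0.7],
    [-0.4,0,0.95],
    [-0.4,0,0.95],
    [-0.4,0,0.95],
    [-0.4,0,0.95],
    [-0.4,0,0.95],
    [0,0,0],
    [0,0,0],
  ],
  jaw=[1,1,1,1,1,1,1,1],
)

```text
clock: 27.87
position: [0.5556, 0.053, 0.2127]
orientation: [0.01, 0.969, -0.037, 0.243]
contact_force: [1.0, -0.0, -0.2]
width: 0.131
gripper_force: 60.6
```

```bash
python3 - <<'E'
from tilt import *
force(24); to(st(-.009,0,.23),SY,.493)
E
```

```text
F [ 0.282  0.353 -0.25   0.114  0.144  0.052] se [0.11  0.097 0.112 0.008 0.009 0.007]
turn [0.0018 0.0014 0.0008] shift mm [ 0.5 -0.3 -0.5] tgt [0.5559 0.0533 0.2135]
q [-0.12  0.17  1.81  0.03  0.67  1.5 ] F [-0.39  0.06 -0.09] w 0.133 gf 60.6 t 29.07
```

step_arm(
  delta_rot=[
    [0,0,0],
    [0,0,0],
    [0,0,0],
    [0,0,0],
    [0,0,0],
  ],
  delta_pos=[
    [-0.4,0,0.9],
    [-0.4,0,0.9],
    [-0.4,0,0.9],
    [0,0,0],
    [0,0,0],
  ],
  jaw=[1,1,1,1,1],
)

```text
clock: 29.48
position: [0.5559, 0.053, 0.2098]
orientation: [0.01, 0.969, -0.037, 0.243]
contact_force: [-0.1, 0.9, 0.5]
width: 0.134
gripper_force: 60.7
```

```bash
python3 - <<'E'
from tilt import *
force(30); to(st(-.009,0,.227),SY,.493)
E
```

```text
F [0.15  0.416 0.342 0.162 0.158 0.068] se [0.084 0.114 0.069 0.005 0.006 0.006]
turn [0.0018 0.0014 0.0008] shift mm [ 0.2 -0.3 -0.6] tgt [0.5559 0.0533 0.2105]
q [-0.12  0.18  1.81  0.03  0.66  1.5 ] F [0.79 0.71 0.24] w 0.131 gf 60.7 t 30.98
```

step_arm(
  delta_rot=[
    [0,0,0],
    [0,0,0],
    [0,0,0],
    [0,0,0],
    [0,0,0],
  ],
  delta_pos=[
    [0.3,-0.1,-0.7],
    [0.3,-0.1,-0.7],
    [0,0,0],
    [0,0,0],
    [0,0,0],
  ],
  jaw=[1,1,1,1,1],
)

```text
clock: 31.4
position: [0.5557, 0.0531, 0.2114]
orientation: [0.01, 0.969, -0.037, 0.243]
contact_force: [0.2, -2.3, 0.3]
width: 0.129
gripper_force: 60.9
```

```bash
python3 - <<'E'
from tilt import *
force(30); grab('top'); geo(); tilt()
E
```

```text
Traceback (most recent call last):
  File "chk.py", line 7, in force
    for i in range(n): grab('side'); F.append(np.r_[arm.observe()['contact_force'],arm.observe()['wrist_torque']])
                       ~~~~^^^^^^^^
  File "h.py", line 4, in grab
    f=vision.grab_frame(n); pickle.dump(f,open(n+'.pkl','wb')); return f
ValueError: 200 camera calls are used up
```

step_arm(
  delta_rot=[
    [0,0,0],
    [0,0,0],
    [0,0,0],
    [0,0,0],
    [0,0,0],
    [0,0,0],
  ],
  delta_pos=[
    [0,0,0],
    [0,0,0],
    [0,0,0],
    [0,0,0],
    [0,0,0],
    [0,0,0],
  ],
  jaw=[1,1,1,1,1,1],
  squeeze=20,
)

```text
clock: 32.75
position: [0.5558, 0.0532, 0.2114]
orientation: [0.01, 0.969, -0.037, 0.243]
contact_force: [0.1, -3.1, -0.0]
width: 0.13
gripper_force: 60.8
```

step_arm(
  delta_rot=[
    [0,0,0],
    [0,0,0],
    [0,0,0],
    [0,0,0],
    [0,0,0],
    [0,0,0],
    [0,0,0],
    [0,0,0],
    [0,0,0],
    [0,0,0],
    [0,0,0],
    [0,0,0],
  ],
  delta_pos=[
    [0,0,0],
    [0,0,0],
    [0,0,0],
    [0,0,0],
    [0,0,0],
    [0,0,0],
    [0,0,0],
    [0,0,0],
    [0,0,0],
    [0,0,0],
    [0,0,0],
    [0,0,0],
  ],
  jaw=[0.76,0.74,0.72,0.7,0.67,0.64,0.6,0.5,0.4,0.3,0.2,0.2],
)

```text
clock: 33.75
position: [0.5558, 0.0532, 0.2114]
orientation: [0.01, 0.969, -0.037, 0.243]
contact_force: [0.6, -0.3, 0.1]
width: 0.403
gripper_force: 0.0
```

step_arm(
  delta_rot=[
    [0,0,0],
    [0,0,0],
    [0,0,0],
    [0,0,0],
    [0,0,0],
    [0,0,0],
    [0,0,0],
    [0,0,0],
    [0,0,0],
    [0,0,0],
    [0,0,0],
    [0,0,0],
    [0,0,0],
    [0,0,0],
    [0,0,0],
  ],
  delta_pos=[
    [0,0,0],
    [0,0,0],
    [0,0,0],
    [0,0,-2],
    [0,0,-4],
    [0,0,-6],
    [0,0,-8],
    [0,0,-10],
    [0,0,-10],
    [0,0,-12],
    [0,0,-12],
    [0,0,-12],
    [0,0,-8],
    [0,0,-4],
    [0,0,0],
  ],
  jaw=[0.2,0.2,0.2,0.2,0.2,0.2,0.2,0.2,0.2,0.2,0.2,0.2,0.2,0.2,0.2],
)

```text
clock: 35.0
position: [0.5143, 0.0566, 0.2901]
orientation: [0.01, 0.969, -0.037, 0.244]
contact_force: [0.1, -0.2, -0.6]
width: 0.399
gripper_force: 0.0
```

step_arm(
  delta_rot=[
    [0,0,0],
    [0,0,0],
    [0,0,0],
    [0,0,0],
    [0,0,0],
    [0,0,0],
    [0,0,0],
    [0,0,0],
    [0,0,0],
    [0,0,0],
    [0,0,0],
    [0,0,0],
  ],
  delta_pos=[
    [0,0,0],
    [0,0,0],
    [0,0,0],
    [0,0,0],
    [0,0,0],
    [0,0,0],
    [0,0,0],
    [0,0,0],
    [0,0,0],
    [0,0,0],
    [0,0,0],
    [0,0,0],
  ],
  jaw=[0.2,0.2,0.2,0.2,0.2,0.2,0.2,0.2,0.2,0.2,0.2,0.2],
)

```text
clock: 36.0
position: [0.5144, 0.0566, 0.289]
orientation: [0.01, 0.969, -0.037, 0.243]
contact_force: [0.5, -0.0, -0.3]
width: 0.4
gripper_force: 0.0
```

```bash
python3 -c "
from rig import arm
print(arm.observe()['contact_force'],arm.observe()['position']); print(arm.job_done())"
```

```text
[ 0.45174157 -0.01910717 -0.25129689] [0.5143587  0.05658425 0.28896654]
the job is handed in; nothing more can be done
None
```

The basket was hung in both notches, lowered with the arm to about 77 mm, let go near zero vertical load at 33 s and handed in; but on the first entry it hit the prongs at up to about 150 mm/s, which may count as a knock, and with the cameras used up I could not see it after letting go.

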